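# Set a road measuring wheel to its start position

## Task

The road measuring wheel on the bench stand has to start its calibration roll with the valve at the very bottom, the valve stem pointing straight up at the axle. Push its spokes round gently, one spoke after another, with the fingers until it stands so; pinch nothing, keep off the tyre and the valve, and leave the other things on the bench where they are. Finish with the wheel at rest and the hand clear.

Things in the scene. Friction and masses are not known exactly. Their poses are not given: they have to be found in the camera images.
- stand: Fixed dark steel bench stand that holds the wheel from behind. Origin on the bench straight under the wheel's middle; x level along the axle, away from the robot (stand turned up to 0.35 rad), y left, z up. Base plate 10 mm thick, x -30 to 140, y -35 to 265 mm. Square 30 mm post at x = 61, y = 215 mm, 305 mm high. Nothing of it stands on the robot's side of the wheel.
- wheel: Measuring wheel, upright, 318 mm across. Origin at the hub centre, 182 mm above the bench, in its middle plane; x along the axle, away from the robot; z turns with the wheel and is the way the valve stem points: straight up when done. Starts 109 to 251 degrees off. Turns either way without end and stays where left (drag about 3 N at 75 mm radius, hardly any coasting). Inner radius of rim 119 mm.
- spokes: Five straight spokes of the wheel, same frame. Each 13 mm wide and 22 mm deep along the axle (11 to each side of the middle plane), from hub (radius 25 mm) to rim (119 mm), open between. One points along +z, across from the valve; the rest every 72 degrees. Shut fingers leaning 45 degrees (pointing ahead and down) reach between them under the tyre's top and push them sideways as they pass the top.
- tyre: The narrow black rubber tyre, part of the wheel, same origin and axes: 26 mm wide (13 mm to each side of the middle plane), radius 133 to 159 mm. Not to be touched.
- valve: Valve stem with a black cap, part of the wheel: 9 to 11 mm thick, stands 39 mm inward from the rim towards the axle, in the middle plane, half way between two spokes. Origin at the tip of the cap, 80 mm from the axle; its z axis is the way the stem points. Not to be touched.
- specimen: Loose black asphalt specimen, a standing cylinder 102 mm across and 64 mm high, 1.1 kg, left of the wheel towards the robot; origin under its centre. Leave alone.
- core: Loose small grey drill core, a standing cylinder 50 mm across and 60 mm high, between the wheel and the robot; origin under its centre. Leave alone.
- gauge: Loose tyre pressure gauge lying flat: round dial 56 mm across and 22 mm high, brass stem along its +x out to 100 mm; origin under the dial's centre. Between the wheel and the robot. Leave alone.
- tape: Loose tape measure in a grey case 68 x 38 x 64 mm standing on the bench, right of the wheel; origin under its centre. Leave alone.
- clamp (a point): Middle of the clamp on the post, 282 mm above the bench. A 22 mm leg tube runs to it from the axle, up to the left at 25 degrees, behind the wheel: its near side is 23 mm beyond the wheel's middle plane. A black counter box sits on the leg, further back.
- hub_face (a point): Middle of the hub's face on the robot's side, 22 mm from the wheel's middle plane. Hub 50 mm across; the axle nut (24 mm across) stands 6 mm further out.

How it is judged (in metres and radians):
On the way, in this order (a step that is already met when the one before it is completed fails the run):
1. the fingers push a spoke (contact force between the fingers and spokes above 0.3 N), for 0.02 s.
2. the fingers come clear of the spokes again (contact force between the fingers and spokes below 0.05 N), for 0.4 s.
3. the fingers push the next spoke (contact force between the fingers and spokes above 0.3 N), for 0.02 s.
At the end, for the whole second after the job is handed in: The valve is at the bottom of the wheel, its stem pointing straight up to within 0.08 rad (4.6 degrees), and the wheel is at rest (under 0.05 rad/s) (angle between wheel's own z axis and vertical below 0.08 rad and angular speed of wheel below 0.05 rad/s); the robot touches nothing.
It fails at once if the tyre is touched (more than 1 N) (contact force between any of the fingers, the arm and tyre above 1 N).
It fails at once if the valve is touched (more than 1 N) (contact force between any of the fingers, the arm and valve above 1 N).
It fails at once if the wheel is pinched or forced (more than 25 N) (contact force between any of the fingers, the arm and wheel above 25 N).
It fails at once if another thing on the bench is moved more than 15 mm or lifted (distance of any of specimen, core, gauge, tape from where it was at the start of the episode above 0.015 m).
It also fails if it takes over 58 s, if anything falls off the work surface, if the arm or the gripper's body presses on something with over 40 N, if the wrist force passes 120 N, or if a joint passes its speed limit or range.

## Robot

A 7-joint arm with a two-finger parallel gripper is mounted at the origin on the work surface. World frame = base frame: x ahead of the robot, y to its left, z up, the work surface at z = 0. Lengths are in mm, angles in rad, forces in N, time in s.
With the tool pointing down it reaches from about 375 to 925 mm from the base axis. Payload 3.1 kg.
Tool frame: the origin (TCP) lies midway between the tips of the shut fingers; the grasp point (between the pads) lies 19 mm behind it; z points along the fingers, y is the line along which they close (so a half turn about z gives the same grasp; the last joint's range is limited). The gripper opens to 85 mm and grips with 20 to 120 N. Pads are 22 mm wide; open, the fingers measure 114 mm over their backs; the gripper's body (76 mm by 85 mm) begins 54 mm behind the grasp point. The pads swing forward as they close: fully open they stand 13 mm farther back than shut.
Start: joints at [-1.317, 0.383, 0.044, 1.598, -0.018, 1.161, -0.05], TCP at [223.96, 610.201, 231.269] pointing down, gripper open.
Joint ranges: [-2.61, 2.61], [-0.41, 2.15], [-1.48, 1.57], [0, 2.5], [-1.57, 4.71], [0.05, 1.97], [-2.85, 2.85]. Speed limits (rad/s): [2.79, 2.79, 3.14, 3.14, 3.14, 3.14, 3.14].

## Interface

Orientations are given as a 3x3 rotation matrix whose columns are the frame's x, y, z axes.
In Python, from workcell import arm, optics gives the robot as it stands. The module is installed in compiled form; this text tells all that it offers.
- The arm moves only by the tool play_rows, never from a script. Its argument "increments" is a list of rows, each a list of 6 numbers: the shift along the tool's x, y, z in m, then the turn, a rotation vector about the tool's x, y, z in degrees. A call has 1 to 8 rows; each row is the pose to reach, as a shift and turn from the pose commanded when the call began, along the tool's axes at that moment; what a row does not reach only later rows make up. A row lasts 1/12 s, in which the tool goes at most 41.7 mm and 7.16 degrees, less where a joint would pass 70% of its speed; a pose out of reach is approached as far as the arm can. A call with a gripper value outside its range is refused whole. "claw" is the opening, from 0 (shut) to 1 (fully open), set as the call begins (left out, the last holds). The fingers move at their own pace and stop on an object; "squeeze" is the grip in N (left out, the last holds). Time passes only in rows, so rows that repeat a pose let the fingers close. It gives the time, the measured TCP pose, the force, the opening and the grip force at its end, in the units of the state.
- arm.get_obs(): the state, without advancing time (a new reading comes with each control period).
- optics.capture(name): name is "scene" or "side" or "wrist"; returns the picture (420x560x3 uint8, red, green, blue); there is no depth.
- optics.calibration(name): a dict with "intrinsics" (3x3 intrinsics, pixels), "R" (3x3) and "t" (3): a world point X has camera coordinates R X + t; the wrist camera has in their place "tool_from_camera" (4x4, takes a point from camera to tool coordinates, whose origin is the TCP and whose axes are the flange's). Camera axes: x right, y down, z forward; pixel columns grow to the right and rows downward; lengths in mm; the calibration is good to about 2 mm. A picture is of the moment at which its call begins: read the wrist's pose just before it. calibration takes no time and is no camera call.
- arm.job_done(): hands the job in; it is judged then, once.
The state is a dict: "time": time; "joints": joint angles; "dq": joint speeds; "joint_efforts": joint torques, N m; "eef_pos": TCP position; "eef_rot": TCP orientation; "force": force on the tool from outside, world axes, zero at the start; "ft_torque": the same for the moment, N m; "grip_width": finger opening in mm; "finger_force": force on a finger pad.
Only numpy, scipy, OpenCV 4.12 (cv2) and the standard library are available. Lean on these libraries where they do the work, as an engineer would, in place of code of your own. Each camera call takes 0.05 s, during which the arm holds its last target. There are 200 camera calls.

## Working session

There is one attempt and no reset: what is moved stays moved. The work goes in short steps, Python scripts to look and compute and a tool call to move; the robot and the scene stay as the last step left them, time stands still between calls to the robot, and variables do not carry over. Pictures are saved under pics/ and viewed, at most 10 in all, crops included, and the job is handed in when it is done.

Besides the shell and the picture viewer there is one more tool, called after "Emit:" as name(argument=value, ...) on one line, values as JSON. play_rows: Moves the arm, as the interface text tells. Its arguments: {"type":"object","properties":{"increments":{"type":"array"},"claw":{"type":"number"},"squeeze":{"type":"number"}},"required":["increments"]}

```bash
mkdir -p pics; python3 - <<'E'
from workcell import arm, optics
import cv2, numpy as np
np.set_printoptions(precision=4,suppress=True)
a=optics.capture("scene");b=optics.capture("side")
cv2.imwrite("pics/a.png",a[:,:,::-1]);cv2.imwrite("pics/b.png",b[:,:,::-1])
for n in("scene","side"):
    c=optics.calibration(n);print(n,c["intrinsics"],c["R"],c["t"], -c["R"].T@c["t"])
print(optics.calibration("wrist"))
o=arm.get_obs();print(o["time"],o["eef_pos"],o["eef_rot"],o["joints"])
E
```

```text
scene [[435.824    0.     277.4337]
 [  0.     435.824  218.9923]
 [  0.       0.       1.    ]] [[-0.973  -0.2307  0.0037]
 [-0.2204  0.9245 -0.3109]
 [ 0.0683 -0.3033 -0.9504]] [ 507.148   163.9487 1208.3195] [ 447.1188  331.9215 1197.5088]
side [[399.5867   0.     285.7538]
 [  0.     399.5867 209.937 ]
 [  0.       0.       1.    ]] [[ 0.7864 -0.6177  0.0005]
 [-0.3134 -0.3997 -0.8614]
 [ 0.5323  0.6773 -0.5079]] [-425.5349  331.6854  609.2679] [ 114.3199 -542.9501  595.3475]
{'intrinsics': array([[329.0728,   0.    , 281.2063],
       [  0.    , 329.0728, 207.2005],
       [  0.    ,   0.    ,   1.    ]]), 'tool_from_camera': array([[   0.0003,   -0.9536,   -0.301 ,   76.9285],
       [   1.    ,    0.0003,    0.0002,    0.1065],
       [  -0.0001,   -0.301 ,    0.9536, -143.4872],
       [   0.    ,    0.    ,    0.    ,    1.    ]])}
0.1 [223.6618 609.3848 230.0116] [[-0.9388  0.3444 -0.0007]
 [ 0.3444  0.9388 -0.0023]
 [-0.0001 -0.0024 -1.    ]] [-1.3168  0.3837  0.0438  1.5994 -0.0179  1.1612 -0.0499]
```

View pics/a.png

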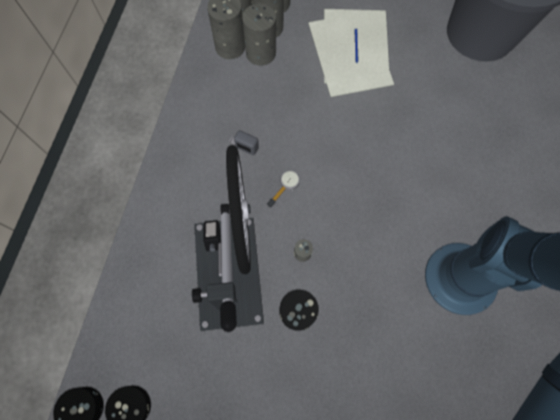

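View pics/b.png

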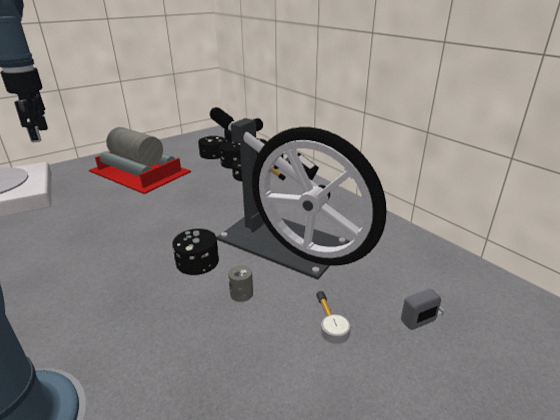

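The scene view shows the wheel edge-on from above, with tyre ends at about (233,150) and (245,268). The side view shows the wheel face, with the axle nut at about (308,205). I'll enlarge the wheel next.

```bash
python3 - <<'E'
import cv2
b=cv2.imread("pics/b.png")[115:275,210:400]
cv2.imwrite("pics/c.png",cv2.resize(b,None,fx=3.7,fy=3.7,interpolation=cv2.INTER_CUBIC))
b=cv2.imread("pics/a.png")[120:340,180:330]
cv2.imwrite("pics/d.png",cv2.resize(b,None,fx=2.7,fy=2.7,interpolation=cv2.INTER_CUBIC))
E
```

```text
(no output)
```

View pics/c.png

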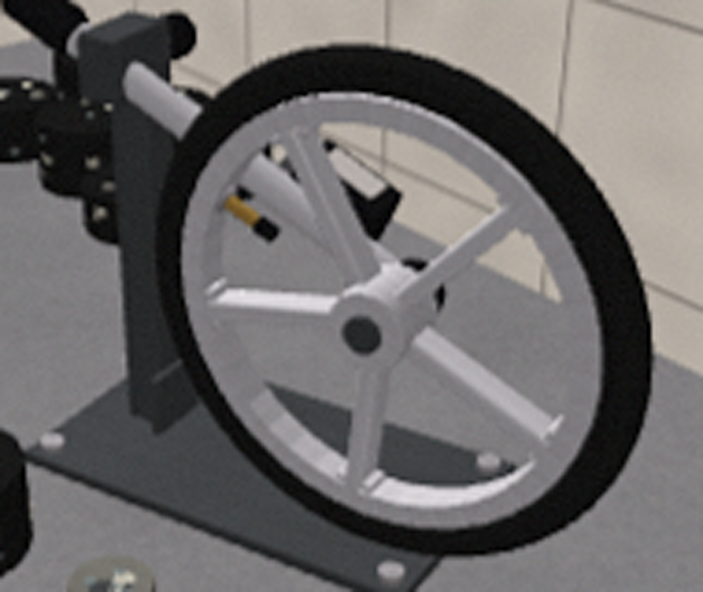

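View pics/d.png

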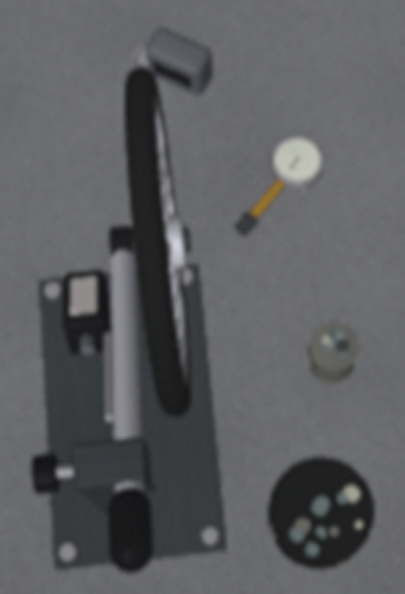

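The valve has a brass stem and black cap, at side-crop (228,200) to (268,230). It sits between the upper-left spoke, whose rim end is at (300,130), and the left spoke, whose rim end is at (218,290). The overhead crop gives the base plate corners (40,280), (195,265), (225,550) and (57,568).

```bash
cat > h.py <<'E'
from workcell import arm, optics
import numpy as np, cv2
from scipy.optimize import least_squares
from scipy.spatial.transform import Rotation as Ro
np.set_printoptions(precision=4,suppress=True)
def proj(n,X):
    c=optics.calibration(n);p=(c["R"]@np.atleast_2d(X).T).T+c["t"];p=p@c["intrinsics"].T
    return p[:,:2]/p[:,2:]
def w(p,X): # stand frame -> world
    return Ro.from_euler('z',p[2]).apply(np.atleast_2d(X))+[p[0],p[1],0]
def sp(th,r,x): # polar point on wheel, th clockwise from up as seen by robot
    return np.array([x,-r*np.sin(th),182+r*np.cos(th)])
E
python3 - <<'E'
from h import *
S=lambda l:np.array(l)/3.7+[210,115]
D=lambda l:np.array(l)/2.7+[180,120]
tips=S([[300,130],[515,205],[550,430],[362,485],[218,290]])
nut=S([[362,335]]); valve=S([[270,232]])
cor=D([[40,280],[195,265],[225,550],[57,568]])
C=[[140,-35,10],[-30,-35,10],[-30,265,10],[140,265,10]]
ty=S([[360,45],[650,370],[160,250],[480,555]])
def f(p):
    r=[proj("scene",w(p,C))-cor, proj("side",w(p,[-28,0,182]))-nut]
    r.append(proj("side",w(p,[sp(p[3]+i*2*np.pi/5,115,-11) for i in range(5)]))-tips)
    return np.concatenate(r).ravel()
best=min((least_squares(f,[750,200,y,t],x_scale=[100,100,1,1],loss='soft_l1') for y in(-.2,.2) for t in(-.6,-.3,0)),key=lambda s:s.cost)
p=best.x;print(p,np.degrees(p[2:]),best.cost);print(best.fun.reshape(-1,2))
for k in range(5): print(k,proj("side",w(p,[sp(p[3]+np.pi/5+k*2*np.pi/5,80,0)]))-valve)
# tyre check
img=cv2.imread("pics/b.png");im2=cv2.imread("pics/a.png")
for n,im in(("side",img),("scene",im2)):
  for r,x in((159,0),(133,-13),(119,-13)):
    q=proj(n,w(p,[sp(t,r,x) for t in np.linspace(0,6.283,100)]))
    for u in q: cv2.circle(im,tuple((u*8).astype(int)),4,(0,0,255),-1,shift=3)
cv2.imwrite("pics/e.png",np.hstack([cv2.resize(img[110:280,210:400],None,fx=2.6,fy=2.6),cv2.resize(im2[130:300,190:300],None,fx=2.6,fy=2.6)]))
# loose objects: pixel->plane
def back(n,uv,z):
    c=optics.calibration(n);d=c["R"].T@np.linalg.inv(c["intrinsics"])@[*uv,1];o=-c["R"].T@c["t"];return o+d*(z-o[2])/d[2]
for nm,uv,z in(("spec",[322,512],64),("core",[333,345],60),("gauge",[297,160],22),("gtip",[247,222],10),("tape",[178,55],64)):
    print(nm,back("scene",D(uv),z))
E
```

```text
[624.8245   5.4496   0.3674  -0.55  ] [ 21.0503 -31.5119] 18.448155200325346
[[-3.362  -0.1929]
 [-1.5965 -2.1457]
 [ 0.2902 -1.7314]
 [-1.3137  0.4193]
 [ 1.0712 -0.8235]
 [-2.7221  2.2246]
 [-0.3881  0.9145]
 [-0.7228  1.7465]
 [-0.4304 -1.7281]
 [-0.3801  5.8816]]
0 [[ 36.3269 -12.2503]]
1 [[66.6681 22.8893]]
2 [[48.0385 53.6361]]
3 [[10.6811 39.1973]]
4 [[2.3669 0.6901]]
spec [417.743  194.9983  64.    ]
core [442.2905  31.9882  60.    ]
gauge [ 523.9945 -170.7464   22.    ]
gtip [561.0308 -92.8911  10.    ]
tape [ 673.1055 -242.579    64.    ]
```

View pics/e.png

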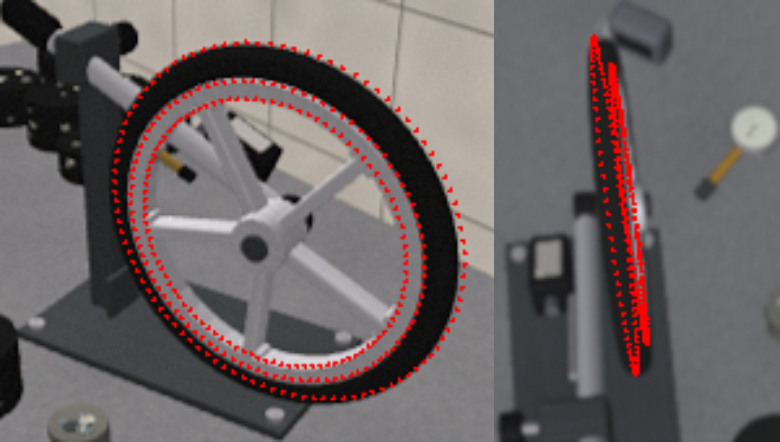

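The overlay is a few pixels off, so I'll refine the fit with the tyre's silhouette extremes in both views.

```bash
python3 - <<'E'
from h import *
S=lambda l:np.array(l)/3.7+[210,115]
D=lambda l:np.array(l)/2.7+[180,120]
tips=S([[303,130],[513,207],[550,432],[362,483],[218,292]])
nut=S([[362,335]]); valve=S([[270,232]])
cor=D([[40,280],[195,265],[225,550],[57,568]])
C=[[140,-35,10],[-30,-35,10],[-30,265,10],[140,265,10]]
T,P=np.meshgrid(np.linspace(0,6.283,121),np.linspace(0,6.283,25))
r=146+13*np.cos(P);tor=np.stack([13*np.sin(P),-r*np.sin(T),182+r*np.cos(T)],-1).reshape(-1,3)
g=cv2.cvtColor(cv2.imread("pics/b.png"),cv2.COLOR_BGR2GRAY)
m=(g<38).astype(np.uint8);n,l=cv2.connectedComponents(m)
ids=l[130:265,380];i=np.bincount(l[195:215,370:386][m[195:215,370:386]>0]).argmax()
v,u=np.nonzero(l==i);obs=np.array([u.min(),u.max(),v.min(),v.max(),(u+v).min(),(u+v).max(),(u-v).min(),(u-v).max()]);print(obs)
man=np.array([210+158/3.7,210+651/3.7,115+44/3.7,115+555/3.7]);print(man)
def ext(q): u,v=q.T;return np.array([u.min(),u.max(),v.min(),v.max()])
sc=np.array([180+124/2.7,180+190/2.7,120+67/2.7,120+416/2.7])
def f(p):
    e=ext(proj("side",w(p,tor)));s=ext(proj("scene",w(p,tor)))
    return np.concatenate([.5*(proj("scene",w(p,C))-cor).ravel(),(proj("side",w(p,[-28,0,182]))-nut).ravel(),
      2*(e-man),2*(s-sc),.4*(proj("side",w(p,[sp(p[3]+i*2*np.pi/5,117,-11) for i in range(5)]))-tips).ravel()])
b=least_squares(f,[625,5,.3,-.55],x_scale=[100,100,1,1],diff_step=1e-3)
p=b.x;print(p,np.degrees(p[2:]),b.cost);print(b.fun[:8],b.fun[8:10],b.fun[10:14],b.fun[14:18],b.fun[18:])
print(proj("side",w(p,[sp(p[3]-np.pi/5,80,0)]))-valve)
E
```

```text
[249 385 128 265 400 620  22 207]
[252.7027 385.9459 126.8919 265.    ]
[619.5748   5.1457   0.3401  -0.5311] [ 19.4878 -30.4308] 14.03129620467182
[-0.6568 -0.5943  0.2804 -0.8053 -0.2164 -0.3653 -1.1005 -0.1804] [-1.0659 -0.0874] [-1.6829  0.2214 -1.4136  0.1409] [-0.8314 -0.998  -1.5266 -0.8721] [-1.9207  0.5494 -0.3272  0.7276 -1.103   1.6274 -1.2339 -0.0255 -0.9754
  1.8271]
[[1.2669 0.5344]]
```

```bash
cat >> h.py <<'E'
P=[619.6,5.1,.340]
L=Ro.from_euler('z',P[2]).as_matrix()@np.array([[-.7071,0,.7071],[0,1,0],[-.7071,0,-.7071]])
def inc(T,R=L):
    o=arm.get_obs();A=np.array(o["eef_rot"])
    rv=np.degrees(Ro.from_matrix(A.T@R).as_rotvec())
    d=A.T@(np.array(T).ravel()-o["eef_pos"])/1000
    print("t",o["time"],"F",np.array(o["force"]),"inc",d.round(4),rv.round(2))
    return d
def stand(o=None):
    o=o or arm.get_obs();q=Ro.from_euler('z',-P[2]).apply(np.array(o["eef_pos"])-[P[0],P[1],0])
    return q-[0,0,182]
E
python3 - <<'E'
from h import *
pre=w(P,[-110,0,182+72+112]);print(pre)
inc(pre)
E
```

```text
[[515.897  -31.5836 366.    ]]
t 0.1 F [-0.7064  0.2867  0.6838] inc [-0.4952 -0.5014 -0.1347] [-15.68 -43.19 -37.49]
```

Emit:
play_rows(increments=[[-0.02, -0.02, -0.06, -1.5, -4, -3.5], [-0.06, -0.06, -0.1, -3, -8, -7], [-0.24, -0.24, -0.135, -8, -21, -18], [-0.24, -0.24, -0.135, -8, -21, -18], [-0.24, -0.24, -0.135, -8, -21, -18], [-0.24, -0.24, -0.135, -8, -21, -18], [-0.24, -0.24, -0.135, -8, -21, -18], [-0.24, -0.24, -0.135, -8, -21, -18]], claw=0, squeeze=20)

```text
time: 0.77
eef_pos: [346.3, 343.4, 354.5]
eef_rot: [[-0.927, 0.017, 0.374], [0.045, 0.997, 0.065], [-0.372, 0.077, -0.925]]
force: [0.2, 1.0, -0.5]
grip_width: 0.2
finger_force: 0.0
```

```bash
python3 -c "
from h import *
o=arm.get_obs();print(o['eef_pos'],o['joints'],o['grip_width']);inc(w(P,[-110,0,366]))"
```

```text
[346.2891 343.4003 354.5263] [-1.2645 -0.2175  0.1698  2.0364  0.3872  1.1066  0.3067] 0.1548670526027197
t 0.7667 F [ 0.2028  1.0006 -0.4591] inc [-0.1782 -0.37    0.0287] [ -7.7  -22.04 -19.58]
```

Emit:
play_rows(increments=[[-0.178, -0.37, 0.029, -7.7, -22, -19.6], [-0.178, -0.37, 0.029, -7.7, -22, -19.6], [-0.178, -0.37, 0.029, -7.7, -22, -19.6], [-0.178, -0.37, 0.029, -7.7, -22, -19.6], [-0.178, -0.37, 0.029, -7.7, -22, -19.6], [-0.178, -0.37, 0.029, -7.7, -22, -19.6], [-0.178, -0.37, 0.029, -7.7, -22, -19.6], [-0.178, -0.37, 0.029, -7.7, -22, -19.6]])

```text
time: 1.43
eef_pos: [455.4, 209.8, 337.0]
eef_rot: [[-0.662, -0.34, 0.668], [-0.248, 0.94, 0.233], [-0.707, -0.011, -0.707]]
force: [1.7, -0.8, 0.1]
grip_width: -0.2
finger_force: 0.0
```

```bash
python3 -c "
from h import *
o=arm.get_obs();print(o['eef_pos'],o['joints'],o['grip_width']);inc(w(P,[-110,0,366]))"
```

```text
[455.3826 209.829  337.0256] [-0.3621 -0.4111 -0.2289  2.352   0.2401  0.4391  1.136 ] -0.20531742620785942
t 1.4333 F [ 1.7437 -0.8125  0.114 ] inc [-0.0007 -0.2479 -0.0363] [-0.17  0.02  0.73]
```

```bash
python3 -c "
from h import *
inc(w(P,[-65,0,182+72+67]))"
```

```text
t 1.4333 F [ 1.7437 -0.8125  0.114 ] inc [-0.0007 -0.2477  0.0273] [-0.17  0.02  0.73]
```

Emit:
play_rows(increments=[[0, -0.02, 0.025, 0, 0, 0.7], [0, -0.245, 0.027, 0, 0, 0.7], [0, -0.245, 0.027, 0, 0, 0.7], [0, -0.245, 0.027, 0, 0, 0.7], [0, -0.245, 0.027, 0, 0, 0.7], [0, -0.245, 0.027, 0, 0, 0.7], [0, -0.245, 0.027, 0, 0, 0.7], [0, -0.245, 0.027, 0, 0, 0.7]])

```text
time: 2.1
eef_pos: [556.7, -25.4, 317.5]
eef_rot: [[-0.677, -0.313, 0.666], [-0.215, 0.95, 0.227], [-0.704, 0.01, -0.71]]
force: [-0.1, -0.1, 0.6]
grip_width: -0.1
finger_force: 0.0
```

```bash
python3 -c "
from h import *
o=arm.get_obs();print(o['eef_pos'],o['joints'],o['grip_width'],stand());inc(w(P,[-65,0,182+72+67]))
b=optics.capture('side');c=optics.capture('wrist')
cv2.imwrite('pics/f.png',np.hstack([cv2.resize(b[60:280,200:420],None,fx=1.9,fy=1.9),c[:418,100:480]])[:,:,::-1])"
```

```text
[556.6859 -25.4346 317.5389] [-0.7633 -0.3855  0.7851  2.2791 -0.0496  0.4082  2.0107] -0.09555045909832653 [-69.4954  -7.8057 135.5389]
t 2.1 F [-0.0633 -0.123   0.5729] inc [-0.0055  0.0079  0.0006] [-0.46 -0.25 -1.3 ]
```

View pics/f.png

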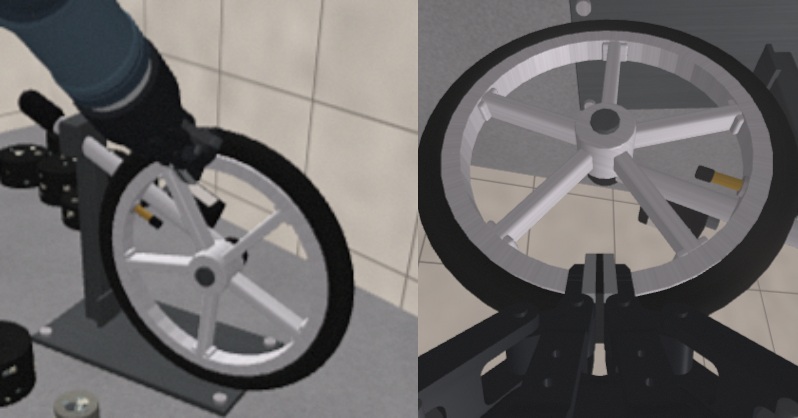

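The side view shows the fingers in front of the top opening. In the wrist view (upside down) they point between the top two spokes, with the nut at pixel (287,121) and the valve off on the right. I'll check the wheel pose against this view.

```bash
cat >> h.py <<'E'
def wproj(o,X):
    c=optics.calibration("wrist");M=c["tool_from_camera"]
    X=(np.atleast_2d(X)-o["eef_pos"])@np.array(o["eef_rot"])
    X=(X-M[:3,3])@M[:3,:3];q=X@c["intrinsics"].T;return q[:,:2]/q[:,2:]
E
python3 - <<'E'
from h import *
o=arm.get_obs()
off=np.array([-318,0])
obs=np.array([[605,121],[715,172],[487,98],[739,122],[614,46],[507,240],[697,248]])+off
th=-.5311
def model(p):
    S=[sp(p[3]+i*2*np.pi/5,115,-11) for i in range(5)]
    return np.vstack([[-28,0,182],sp(p[3]-np.pi/5,85,0),S[2],S[4],S[3],S[1],S[0]])
# tips: order nut, valve cap(approx), right-lower, left, bottom, right-upper, left-upper
def f(p): return (wproj(o,w(p,model(p)))-obs).ravel()
p0=[*P,th]
print(f(p0).reshape(-1,2))
b=least_squares(f,p0,x_scale=[100,100,1,1]);print(b.x,b.cost);print(b.fun.reshape(-1,2))
E
```

```text
[[ -4.9557  -2.6622]
 [-18.2247   0.9357]
 [ -4.453   -3.2237]
 [ -9.2483 -13.4534]
 [ -3.7419  -2.9197]
 [-12.7511 -11.5108]
 [-10.8343  -4.7099]]
[622.0325  14.1651   0.3222  -0.5502] 178.70096342442778
[[  5.394    1.8742]
 [-10.4417   3.8098]
 [  4.2333   1.1793]
 [ -4.1267  -9.3439]
 [  1.8437   1.7903]
 [  1.9079  -7.5798]
 [  0.8199  -3.0386]]
```

```bash
sed -i 's/^P=.*/P=[620.5,8,.335]/' h.py; python3 - <<'E'
from h import *
print(stand());inc(w(P,[2,0,182+70]))
print("arc (call-relative m) R=70")
for f in range(0,70,5):
    a=np.radians(f);h=.07*(1-np.cos(a))*.7071;print(f,[round(h,4),round(.07*np.sin(a),4),round(h,4)])
E
```

```text
[-71.0289  -4.2521 134.4488]
t 2.2 F [-0.7267  1.0821 -0.1472] inc [-0.0067  0.0042  0.0972] [ 0.06 -0.42 -0.66]
arc (call-relative m) R=70
0 [np.float64(0.0), np.float64(0.0), np.float64(0.0)]
5 [np.float64(0.0002), np.float64(0.0061), np.float64(0.0002)]
10 [np.float64(0.0008), np.float64(0.0122), np.float64(0.0008)]
15 [np.float64(0.0017), np.float64(0.0181), np.float64(0.0017)]
20 [np.float64(0.003), np.float64(0.0239), np.float64(0.003)]
25 [np.float64(0.0046), np.float64(0.0296), np.float64(0.0046)]
30 [np.float64(0.0066), np.float64(0.035), np.float64(0.0066)]
35 [np.float64(0.009), np.float64(0.0402), np.float64(0.009)]
40 [np.float64(0.0116), np.float64(0.045), np.float64(0.0116)]
45 [np.float64(0.0145), np.float64(0.0495), np.float64(0.0145)]
50 [np.float64(0.0177), np.float64(0.0536), np.float64(0.0177)]
55 [np.float64(0.0211), np.float64(0.0573), np.float64(0.0211)]
60 [np.float64(0.0247), np.float64(0.0606), np.float64(0.0247)]
65 [np.float64(0.0286), np.float64(0.0634), np.float64(0.0286)]
```

Emit:
play_rows(increments=[[-0.004, 0.002, 0.015, 0, 0, -0.5], [-0.005, 0.004, 0.03, 0, 0, -0.5], [-0.005, 0.004, 0.045, 0, 0, -0.5], [-0.005, 0.004, 0.06, 0, 0, -0.5], [-0.005, 0.004, 0.075, 0, 0, -0.5], [-0.005, 0.004, 0.088, 0, 0, -0.5], [-0.005, 0.004, 0.096, 0, 0, -0.5], [-0.005, 0.004, 0.096, 0, 0, -0.5]])

```text
time: 2.87
eef_pos: [619.7, 12.0, 250.7]
eef_rot: [[-0.673, -0.334, 0.66], [-0.237, 0.942, 0.235], [-0.701, 0.002, -0.713]]
force: [-0.5, 0.2, 0.3]
grip_width: 0.0
finger_force: 0.0
```

```bash
python3 - <<'E'
from h import *
print(stand());inc(w(P,[2,0,182+70]));print(arm.get_obs()['joints'])
E
```

```text
[ 0.5845  4.0439 68.728 ]
t 2.8667 F [-0.4576  0.229   0.2569] inc [-0.0019 -0.0041  0.0001] [ 0.3  -0.52  0.17]
[-1.3769 -0.2382  1.3729  2.2517 -0.2681  0.2199  2.2306]
```

Emit:
play_rows(increments=[[0, 0.006, 0], [0.001, 0.012, 0.001], [0.002, 0.018, 0.002], [0.004, 0.024, 0.004], [0.006, 0.0295, 0.006], [0.0085, 0.035, 0.0085], [0.0115, 0.04, 0.0115], [0.0145, 0.0445, 0.0145]])

```text
invalid input
```

```bash
echo
```

Emit:
play_rows(increments=[[0, 0.006, 0, 0, 0, 0], [0.001, 0.012, 0.001, 0, 0, 0], [0.002, 0.018, 0.002, 0, 0, 0], [0.004, 0.024, 0.004, 0, 0, 0], [0.006, 0.0295, 0.006, 0, 0, 0], [0.0085, 0.035, 0.0085, 0, 0, 0], [0.0115, 0.04, 0.0115, 0, 0, 0], [0.0145, 0.0445, 0.0145, 0, 0, 0]])

```text
time: 3.53
eef_pos: [606.5, 49.4, 231.7]
eef_rot: [[-0.672, -0.327, 0.664], [-0.232, 0.945, 0.23], [-0.703, 0.001, -0.711]]
force: [1.8, -3.0, 1.9]
grip_width: 0.3
finger_force: 1.4
```

```bash
cat > look.py <<'E'
from h import *
import sys
o=arm.get_obs();print(o['time'],stand(o),o['joints'],'F',o['force'])
b=optics.capture('side');c=optics.capture('wrist')
np.savez('last.npz',b=b,c=c,p=o['eef_pos'],R=o['eef_rot'])
cv2.imwrite(sys.argv[1],np.hstack([cv2.resize(b[60:280,200:420],None,fx=1.9,fy=1.9),c[:418,100:480]])[:,:,::-1])
E
python3 look.py pics/g.png
```

```text
3.5333 [ 0.3923 43.6649 49.6862] [-1.4083 -0.1925  1.3333  2.3075 -0.3089  0.1369  2.1879] F [ 1.7943 -3.0082  1.9316]
```

View pics/g.png

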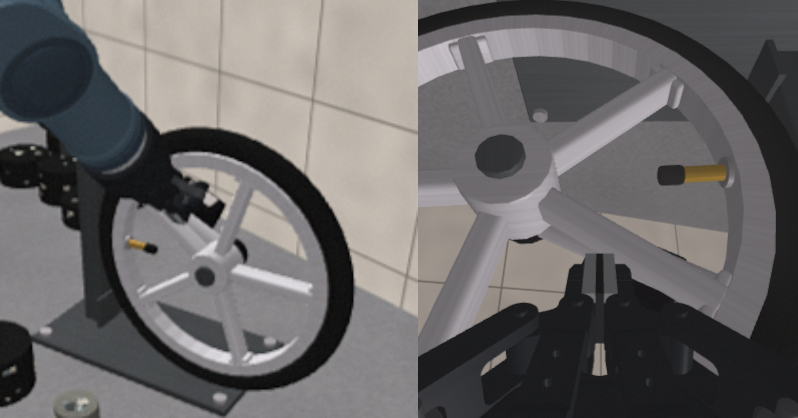

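The push worked: the spoke is against the fingers, reaction is about 3.5 N, and the valve is now at about nine o'clock. Next I'll back off and retract.

Emit:
play_rows(increments=[[0, -0.008, 0, 0, 0, 0], [0, -0.008, -0.01, 0, 0, 0], [0, -0.008, -0.025, 0, 0, 0], [0, -0.008, -0.04, 0, 0, 0], [0, -0.008, -0.055, 0, 0, 0], [0, -0.008, -0.07, 0, 0, 0], [0, -0.008, -0.075, 0, 0, 0], [0, -0.008, -0.075, 0, 0, 0]])

```text
time: 4.3
eef_pos: [558.6, 25.4, 285.6]
eef_rot: [[-0.672, -0.329, 0.663], [-0.233, 0.944, 0.233], [-0.703, 0.002, -0.711]]
force: [-0.8, 0.2, -0.6]
grip_width: 0.3
finger_force: 0.0
```

```bash
python3 - <<'E'
from h import *
o=arm.get_obs();print(o['time'],stand(o),o['joints'],o['force'])
obs=np.array([[242,180],[312,290],[240,358],[143,293]])/1.9+[200,60]
P=[620.5,8,.335]
f=lambda t:(proj("side",w(P,[sp(t[0]+i*2*np.pi/5,117,-11) for i in range(4)]))-obs).ravel()
b=least_squares(f,[.3]);print(np.degrees(b.x),b.fun)
inc(w(P,[2-53,-47,182+52+53]))
E
```

```text
4.3 [-52.7443  36.7873 103.599 ] [-0.7688 -0.2999  0.7062  2.3294 -0.1236  0.2959  2.0009] [-0.7579  0.2117 -0.6292]
[15.7131] [-1.0734  0.186  -2.3352  2.384  -1.6821  1.2388 -0.6174  4.0303]
t 4.3 F [-0.7579  0.2117 -0.6292] inc [-0.0023 -0.0838  0.0001] [ 0.1  -0.33 -0.05]
```

Emit:
play_rows(increments=[[-0.001, -0.04, 0, 0, 0, 0], [-0.002, -0.084, 0, 0, 0, 0], [-0.002, -0.084, 0, 0, 0, 0], [-0.002, -0.084, 0.01, 0, 0, 0], [-0.002, -0.084, 0.03, 0, 0, 0], [-0.002, -0.084, 0.05, 0, 0, 0], [-0.002, -0.084, 0.068, 0, 0, 0], [-0.002, -0.084, 0.074, 0, 0, 0]])

```text
time: 4.97
eef_pos: [634.4, -30.8, 235.2]
eef_rot: [[-0.672, -0.338, 0.659], [-0.241, 0.941, 0.237], [-0.7, 0.0, -0.714]]
force: [-0.4, 0.3, -0.7]
grip_width: -0.2
finger_force: 0.0
```

```bash
python3 - <<'E'
from h import *
o=arm.get_obs();print(o['time'],stand(o),o['joints'],o['force'])
inc(w(P,[2,-47,182+52]))
for f in range(-40,50,10):
    a=np.radians(f);inc(w(P,[1,70*np.sin(a),182+70*np.cos(a)]))
E
```

```text
4.9667 [  0.3672 -41.2505  53.1714] [-1.5245 -0.3829  1.5692  2.2164  0.0929  0.2222  2.0186] [-0.402   0.2894 -0.7365]
t 4.9667 F [-0.402   0.2894 -0.7365] inc [-0.0003 -0.0058  0.0019] [ 0.39 -0.58  0.38]
t 4.9667 F [-0.402   0.2894 -0.7365] inc [-0.0007 -0.0038  0.0001] [ 0.39 -0.58  0.38]
t 4.9667 F [-0.402   0.2894 -0.7365] inc [-0.0057  0.0062 -0.0048] [ 0.39 -0.58  0.38]
t 4.9667 F [-0.402   0.2894 -0.7365] inc [-0.0094  0.0173 -0.0084] [ 0.39 -0.58  0.38]
t 4.9667 F [-0.402   0.2894 -0.7365] inc [-0.0117  0.0291 -0.0106] [ 0.39 -0.58  0.38]
t 4.9667 F [-0.402   0.2894 -0.7365] inc [-0.0125  0.0412 -0.0113] [ 0.39 -0.58  0.38]
t 4.9667 F [-0.402   0.2894 -0.7365] inc [-0.0118  0.0534 -0.0105] [ 0.39 -0.58  0.38]
t 4.9667 F [-0.402   0.2894 -0.7365] inc [-0.0097  0.0652 -0.0081] [ 0.39 -0.58  0.38]
t 4.9667 F [-0.402   0.2894 -0.7365] inc [-0.0062  0.0762 -0.0044] [ 0.39 -0.58  0.38]
t 4.9667 F [-0.402   0.2894 -0.7365] inc [-0.0013  0.0862  0.0007] [ 0.39 -0.58  0.38]
```

Emit:
play_rows(increments=[[-0.003, 0.004, -0.002, 0, 0, 0], [-0.005, 0.01, -0.004, 0, 0, 0], [-0.008, 0.017, -0.007, 0, 0, 0], [-0.01, 0.024, -0.009, 0, 0, 0], [-0.011, 0.031, -0.01, 0, 0, 0], [-0.012, 0.038, -0.011, 0, 0, 0], [-0.012, 0.045, -0.011, 0, 0, 0], [-0.0115, 0.052, -0.0105, 0, 0, 0]])

```text
time: 5.63
eef_pos: [617.5, 10.4, 251.3]
eef_rot: [[-0.675, -0.326, 0.662], [-0.232, 0.946, 0.228], [-0.7, 0.001, -0.714]]
force: [0.6, -2.9, -1.5]
grip_width: -0.1
finger_force: 1.5
```

```bash
python3 - <<'E'
from h import *
o=arm.get_obs();print(o['time'],stand(o),o['joints'],o['force'])
for f in range(5,65,10):
    a=np.radians(f);inc(w(P,[1,70*np.sin(a),182+70*np.cos(a)]))
E
```

```text
5.6333 [-2.0645  3.2107 69.2803] [-1.382  -0.2912  1.3533  2.2571  0.0236  0.2149  1.953 ] [ 0.5887 -2.8674 -1.4674]
t 5.6333 F [ 0.5887 -2.8674 -1.4674] inc [-0.0025  0.0029  0.0018] [-0.11 -0.56 -0.17]
t 5.6333 F [ 0.5887 -2.8674 -1.4674] inc [-0.001   0.0149  0.0033] [-0.11 -0.56 -0.17]
t 5.6333 F [ 0.5887 -2.8674 -1.4674] inc [0.002  0.0264 0.0063] [-0.11 -0.56 -0.17]
t 5.6333 F [ 0.5887 -2.8674 -1.4674] inc [0.0063 0.0369 0.0106] [-0.11 -0.56 -0.17]
t 5.6333 F [ 0.5887 -2.8674 -1.4674] inc [0.0118 0.0463 0.0162] [-0.11 -0.56 -0.17]
t 5.6333 F [ 0.5887 -2.8674 -1.4674] inc [0.0184 0.0541 0.0228] [-0.11 -0.56 -0.17]
```

Emit:
play_rows(increments=[[-0.001, 0.008, 0.002, 0, 0, 0], [0, 0.015, 0.003, 0, 0, 0], [0.001, 0.022, 0.005, 0, 0, 0], [0.003, 0.028, 0.007, 0, 0, 0], [0.005, 0.034, 0.009, 0, 0, 0], [0.008, 0.04, 0.012, 0, 0, 0], [0.0105, 0.0445, 0.0145, 0, 0, 0], [0.013, 0.048, 0.017, 0, 0, 0]])

```text
time: 6.3
eef_pos: [604.6, 59.0, 230.8]
eef_rot: [[-0.673, -0.329, 0.663], [-0.234, 0.944, 0.232], [-0.702, 0.001, -0.712]]
force: [1.8, -3.2, 0.3]
grip_width: 0.2
finger_force: 1.4
```

```bash
python3 look.py pics/i.png
```

```text
6.3 [ 1.7247 53.3848 48.8256] [-1.4392 -0.2177  1.3311  2.3117 -0.0179  0.1283  1.8928] F [ 1.7645 -3.2066  0.3274]
```

View pics/i.png

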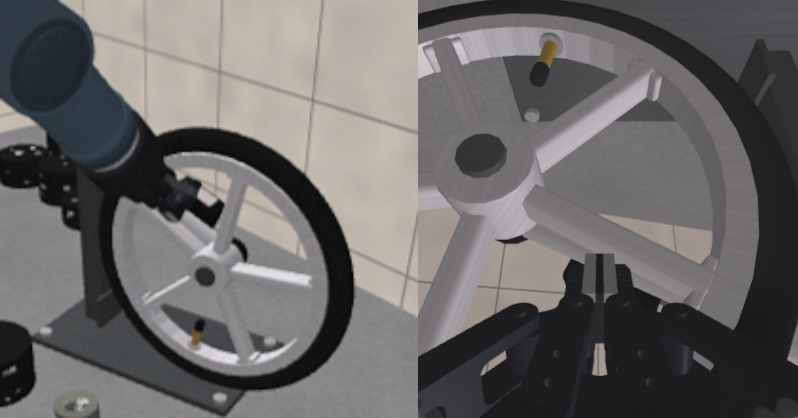

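The second push also worked. The valve is now low at side-crop (197,335), with about 13° still to go. I'll retract and re-enter to the right of the top spoke.

Emit:
play_rows(increments=[[0, -0.008, 0, 0, 0, 0], [0, -0.008, -0.01, 0, 0, 0], [0, -0.008, -0.025, 0, 0, 0], [0, -0.008, -0.04, 0, 0, 0], [0, -0.008, -0.055, 0, 0, 0], [0, -0.008, -0.07, 0, 0, 0], [0, -0.008, -0.077, 0, 0, 0], [0, -0.008, -0.077, 0, 0, 0]])

```text
time: 7.07
eef_pos: [555.1, 33.1, 286.1]
eef_rot: [[-0.673, -0.33, 0.662], [-0.233, 0.944, 0.233], [-0.701, 0.002, -0.713]]
force: [0.2, 0.6, 0.8]
grip_width: -0.2
finger_force: 0.0
```

```bash
python3 - <<'E'
from h import *
o=arm.get_obs();print(o['time'],stand(o),o['joints'],o['force'])
obs=np.array([[237,178],[312,284],[246,358],[148,298]])/1.9+[200,60]
f=lambda t:(proj("side",w(P,[sp(t[0]+i*2*np.pi/5,117,-11) for i in range(4)]))-obs).ravel()
b=least_squares(f,[.3]);print(np.degrees(b.x),b.fun)
v=np.array([202,322])/1.9+[200,60]
g=lambda t:(proj("side",w(P,[sp(t[0]+np.pi,82,0)]))-v).ravel()
b=least_squares(g,[.2]);print(np.degrees(b.x),b.fun)
inc(w(P,[2-53,-47,182+52+53]))
E
```

```text
7.0667 [-53.5221  45.218  104.0736] [-0.8683 -0.3445  0.7616  2.3374  0.1006  0.3016  1.7786] [0.2407 0.5881 0.8328]
[12.1563] [-1.6257 -0.3658 -2.2205  2.3135 -2.0575  1.2139 -1.5418  4.016 ]
[9.1489] [ 0.1275 -0.2545]
t 7.0667 F [0.2407 0.5881 0.8328] inc [-0.0025 -0.0922  0.0009] [ 0.12 -0.46 -0.05]
```

Emit:
play_rows(increments=[[-0.001, -0.04, 0, 0, 0, 0], [-0.002, -0.08, 0, 0, 0, 0], [-0.002, -0.089, 0, 0, 0, 0], [-0.002, -0.089, 0.01, 0, 0, 0], [-0.002, -0.089, 0.03, 0, 0, 0], [-0.002, -0.089, 0.05, 0, 0, 0], [-0.002, -0.089, 0.068, 0, 0, 0], [-0.002, -0.089, 0.074, 0, 0, 0]])

```text
time: 7.73
eef_pos: [635.3, -26.7, 233.6]
eef_rot: [[-0.672, -0.338, 0.658], [-0.241, 0.941, 0.237], [-0.7, 0.001, -0.714]]
force: [0.0, -1.2, -0.8]
grip_width: 0.0
finger_force: 0.0
```

```bash
python3 - <<'E'
from h import *
o=arm.get_obs();print(o['time'],stand(o),o['joints'],o['force'])
b=optics.capture('side')
np.savez('s1.npz',b=b)
for f in (-40,-30,-25,-20,-15,-10):
    a=np.radians(f);print(f);inc(w(P,[1,70*np.sin(a),182+70*np.cos(a)]))
# pose-free reference: side camera compare
E
```

```text
7.7333 [  2.5511 -37.6015  51.5918] [-1.5385 -0.3918  1.5709  2.2177  0.1586  0.2178  1.9516] [ 0.0413 -1.1945 -0.8214]
-40
t 7.7833 F [0.0603 0.4526 0.8904] inc [-0.0006 -0.0067 -0.0025] [ 0.41 -0.57  0.4 ]
-30
t 7.7833 F [0.0603 0.4526 0.8904] inc [-0.0055  0.0033 -0.0074] [ 0.41 -0.57  0.4 ]
-25
t 7.7833 F [0.0603 0.4526 0.8904] inc [-0.0075  0.0087 -0.0094] [ 0.41 -0.57  0.4 ]
-20
t 7.7833 F [0.0603 0.4526 0.8904] inc [-0.0092  0.0144 -0.0111] [ 0.41 -0.57  0.4 ]
-15
t 7.7833 F [0.0603 0.4526 0.8904] inc [-0.0105  0.0202 -0.0123] [ 0.41 -0.57  0.4 ]
-10
t 7.7833 F [0.0603 0.4526 0.8904] inc [-0.0115  0.0261 -0.0132] [ 0.41 -0.57  0.4 ]
```

Emit:
play_rows(increments=[[-0.003, 0.002, -0.004, 0, 0, 0], [-0.006, 0.005, -0.008, 0, 0, 0], [-0.008, 0.008, -0.01, 0, 0, 0], [-0.009, 0.011, -0.011, 0, 0, 0], [-0.009, 0.0135, -0.011, 0, 0, 0], [-0.009, 0.0135, -0.011, 0, 0, 0]])

```text
time: 8.28
eef_pos: [629.3, -22.0, 248.2]
eef_rot: [[-0.674, -0.328, 0.662], [-0.233, 0.945, 0.23], [-0.7, 0.001, -0.714]]
force: [-1.1, -2.2, 0.4]
grip_width: 0.1
finger_force: 0.7
```

```bash
python3 look.py pics/j.png
```

```text
8.2833 [ -1.5229 -31.2178  66.2007] [-1.4541 -0.3654  1.4725  2.2232  0.134   0.2382  1.9352] F [-1.1465 -2.2052  0.4058]
```

View pics/j.png

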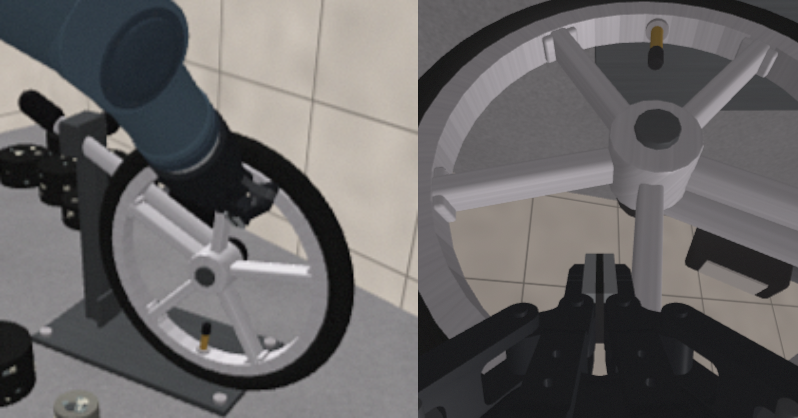

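```bash
cat > fit.py <<'E'
from h import *
z=np.load('last.npz');o=dict(eef_pos=z['p'],eef_rot=z['R'])
def run(wn,wv,wt,sn,sv,st):
    """nut, valve (cap tip, base), {k: spoke tip}; wrist crop / side crop pixels"""
    W=np.array([wn,*wv,*wt.values()])-[318,0]; S=np.array([sn,*sv,*st.values()])/1.9+[200,60]
    def pts(p,ks): return np.vstack([[-28,0,182],sp(p[3]+np.pi,80,0),sp(p[3]+np.pi,119,0)]+[sp(p[3]+k*2*np.pi/5,117,-11) for k in ks])
    def f(p): return np.concatenate([.5*(wproj(o,w(p[:3],pts(p,wt)))-W-p[4:6]).ravel(),(proj("side",w(p[:3],pts(p,st)))-S-p[6:8]).ravel(),np.array(p[4:])/4,(np.array(p[:3])-P)/[4,4,.02]])
    b=least_squares(f,[*P,0,0,0,0,0],x_scale=[10,10,.1,.1,1,1,1,1],loss='soft_l1')
    print(b.x.round(3),"deg",np.degrees(b.x[3]),b.cost);print(f(b.x)[:-7].reshape(-1,2))
    for nm,fn,obs in(("wrist",lambda q:wproj(o,q),W),("side",lambda q:proj("side",q),S)):
        # valve line direction only, pose fixed at fit: angle from valve base relative to nut
        g=lambda t:(np.diff(np.vstack([fn(w(b.x[:3],[[-28,0,182]])),fn(w(b.x[:3],[sp(t[0]+np.pi,119,0)]))]),axis=0)-(obs[2]-obs[0])).ravel()
        print(nm,np.degrees(least_squares(g,[0]).x))
E
python3 - <<'E'
from fit import *
run([658,129],[[656,66],[656,30]],{2:[562,42],3:[770,52],1:[440,207]},[205,276],[[207,323],[203,350]],{1:[308,271],2:[257,360],3:[153,306]})
E
```

```text
[618.957   6.543   0.375   0.089  -2.934  -6.693  -0.707   0.43 ] deg 5.0967109577069785 25.94934006908364
[[ 0.9524  0.5362]
 [-0.0021  1.9348]
 [ 0.302   2.2168]
 [-1.7018 -1.124 ]
 [-3.9785 -4.3189]
 [ 0.6753 -4.9663]
 [-0.6658 -0.2899]
 [ 0.3531 -0.3256]
 [ 0.616  -0.7871]
 [ 1.3098  1.72  ]
 [-1.1071 -0.7804]
 [-0.4357  5.5201]]
wrist [5.535]
side [6.2275]
```

Emit:
play_rows(increments=[[0, 0.002, 0, 0, 0, 0], [0, 0.004, 0, 0, 0, 0], [0, 0.0055, 0, 0, 0, 0], [0, 0.0065, 0, 0, 0, 0], [0, 0.0065, 0, 0, 0, 0]])

```text
time: 8.8
eef_pos: [627.7, -15.1, 248.8]
eef_rot: [[-0.673, -0.329, 0.662], [-0.234, 0.944, 0.231], [-0.701, 0.001, -0.713]]
force: [-0.7, -1.6, 0.6]
grip_width: 0.2
finger_force: 1.1
```

```bash
python3 look.py pics/k.png; python3 -c "
import cv2;im=cv2.imread('pics/k.png')
cv2.imwrite('pics/k2.png',im)"
```

```text
8.8 [ -0.8028 -24.2058  66.8372] [-1.4482 -0.3557  1.4557  2.2296  0.1287  0.2323  1.9259] F [-0.6619 -1.632   0.582 ]
```

View pics/k.png

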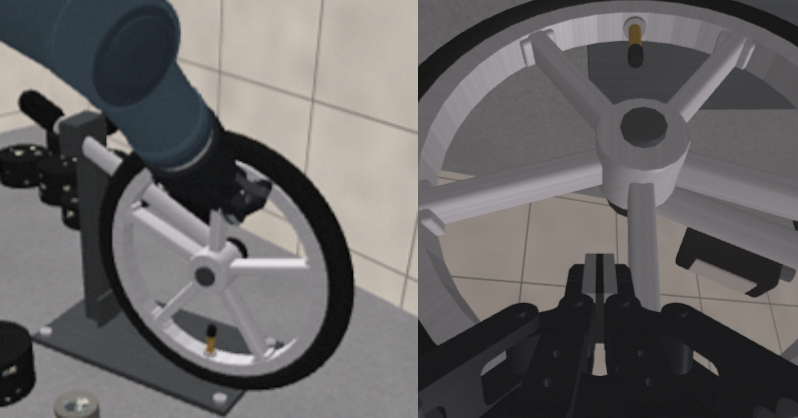

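```bash
python3 - <<'E'
from fit import *
run([643,127],[[635,66],[634,26]],{2:[538,42],3:[745,48],1:[430,217]},[205,276],[[211,325],[210,352]],{1:[305,264],2:[266,355],3:[160,312]})
print(stand(o))
# direct: bring valve stem colour numerically (gold pixels) in side + wrist
for n in 'bc':
    h=cv2.cvtColor(z[n],cv2.COLOR_RGB2HSV);m=((h[...,0]>12)&(h[...,0]<28)&(h[...,1]>130)&(h[...,2]>60)).astype(np.uint8)
    k,l,s,c=cv2.connectedComponentsWithStats(m)
    for i in range(1,k):
        if s[i,4]>15: print(n,c[i],s[i])
# predicted gold mid (r~105) at theta 0 and +-5deg, and pose-invariant angle in each view
for t in (-5,0,5):
    q=[sp(np.radians(t)+np.pi,106,0)]
    print(t,proj("side",w(P,q)),wproj(o,w(P,q)), proj("side",w(P,[[-28,0,182]])),wproj(o,w(P,[[-28,0,182]])))
E
```

```text
[621.125   8.052   0.364   0.004  -2.359  -2.72   -0.429   0.279] deg 0.20089184827337017 25.517470587994367
[[ 1.9964  0.2999]
 [ 0.5449  0.6825]
 [-0.1667  3.0562]
 [-0.5835 -0.126 ]
 [-4.0013 -5.5972]
 [ 0.012  -4.2297]
 [-0.7634 -0.7814]
 [ 0.9656 -0.8803]
 [ 0.871  -0.8572]
 [ 1.6889  0.5314]
 [-2.3978  0.5702]
 [-1.0048  4.9423]]
wrist [1.7801]
side [1.9689]
[ -0.8028 -24.2058  66.8372]
b [310.48 240.4 ] [309 237   4   8  25]
b [325.3444 306.3556] [321 298  11  17  90]
c [316.3061  34.3929] [311  25  12  20 196]
-5 [[314.6982 241.2859]] [[301.2635  40.1649]] [[306.1537 204.7608]] [[328.6794 124.0365]]
0 [[311.1255 240.1658]] [[313.8525  39.805 ]] [[306.1537 204.7608]] [[328.6794 124.0365]]
5 [[307.598  238.7649]] [[326.4931  40.1557]] [[306.1537 204.7608]] [[328.6794 124.0365]]
```

The tenth picture and its fit put the valve about 1° (0–2°) short of the bottom. I'll nudge 1 mm more, then back off and retract.

Emit:
play_rows(increments=[[0, 0.001, 0, 0, 0, 0], [0, 0.001, 0, 0, 0, 0], [0, -0.003, 0, 0, 0, 0], [0, -0.009, -0.005, 0, 0, 0], [0, -0.01, -0.025, 0, 0, 0], [0, -0.01, -0.045, 0, 0, 0], [0, -0.01, -0.07, 0, 0, 0], [0, -0.01, -0.085, 0, 0, 0]])

```text
time: 9.57
eef_pos: [573.8, -43.7, 310.4]
eef_rot: [[-0.673, -0.331, 0.662], [-0.235, 0.944, 0.233], [-0.702, 0.001, -0.712]]
force: [-0.0, -0.8, 0.1]
grip_width: 0.2
finger_force: 0.0
```

Emit:
play_rows(increments=[[0, 0, 0, 0, 0, 0], [0, 0, 0, 0, 0, 0], [0, 0, 0, 0, 0, 0], [0, 0, 0, 0, 0, 0], [0, 0, 0, 0, 0, 0], [0, 0, 0, 0, 0, 0]])

```text
time: 10.07
eef_pos: [574.6, -43.4, 308.5]
eef_rot: [[-0.674, -0.33, 0.661], [-0.235, 0.944, 0.232], [-0.7, 0.002, -0.714]]
force: [-0.3, -0.4, -0.1]
grip_width: -0.0
finger_force: 0.0
```

```bash
python3 look.py pics/l.png; python3 - <<'E'
from h import *
z=np.load('last.npz');o=dict(eef_pos=z['p'],eef_rot=z['R'])
for n in 'bc':
    h=cv2.cvtColor(z[n],cv2.COLOR_RGB2HSV);m=((h[...,0]>12)&(h[...,0]<28)&(h[...,1]>130)&(h[...,2]>60)).astype(np.uint8)
    k,l,s,c=cv2.connectedComponentsWithStats(m)
    for i in range(1,k):
        if s[i,4]>15: print(n,c[i],s[i])
    # axle nut: dark blob near the predicted spot
    g=cv2.cvtColor(z[n],cv2.COLOR_RGB2GRAY);q=(proj("side",w(P,[[-28,0,182]])) if n=='b' else wproj(o,w(P,[[-28,0,182]])))[0]
    k,l,s,c=cv2.connectedComponentsWithStats((g<90).astype(np.uint8))
    i=min((i for i in range(1,k) if 40<s[i,4]<6000),key=lambda i:np.hypot(*(c[i]-q)));print(n,'nut',c[i],s[i],'pred',q)
for t in (-3,0,3):
    q=w(P,[sp(np.radians(t)+np.pi,106,0)]);print(t,proj("side",q),wproj(o,q))
E
```

```text
10.0667 [-60.2775 -33.4355 126.4578] [-0.9351 -0.3991  0.9825  2.2478  0.0132  0.4049  2.0303] F [-0.3158 -0.3977 -0.0988]
b [310.9091 240.9545] [309 238   4   7  22]
b [325.4432 306.4886] [321 299  11  16  88]
b nut [307.381  205.2857] [303 200  10  11  84] pred [306.1537 204.7608]
c [315.7925  52.8302] [312  46   9  15 106]
c nut [323.1742 119.9824] [308 107  32  27 683] pred [325.1865 118.3436]
-3 [[313.2651 240.8723]] [[309.1024  56.8197]]
0 [[311.1255 240.1658]] [[314.7648  56.7236]]
3 [[309.0022 239.3582]] [[320.4414  56.8259]]
```

```bash
python3 -c "
from workcell import arm
print(arm.job_done())"
```

```text
the job is handed in; nothing more can be done
None
```

The job is handed in: after three gentle spoke pushes the valve measured about 0.3–2° from the very bottom (4.6° allowed), with the fingers withdrawn about 60 mm in front of the wheel; the hand-in returned no verdict.

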